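Put the swapped seasoning containers back on their own stands

ROBOT

A 7-joint arm with a two-finger parallel gripper is mounted at the origin on the work surface. World frame = base frame: x ahead of the robot, y to its left, z up, the work surface at z = 0. Lengths are in m, angles in rad, forces in N, time in s.
With the tool pointing down it reaches from about 0.4 to 0.875 m from the base axis. Payload 19.3 kg.
Tool frame: the origin (TCP) lies where the fingers leave the gripper's body, on its centre line; the fingertips stand bot.tip_reach ahead of it and the grasp point (between the pads) lies 54 mm ahead of it (bot.tip_reach is the distance from the TCP to the fingertips, in m); z points along the fingers, y is the line along which they close (so a half turn about z gives the same grasp; the last joint's range is limited). The gripper opens to 85 mm and grips with 20 to 120 N. Pads are 22 mm wide; open, the fingers measure 114 mm over their backs; the gripper's body (76 mm by 85 mm) begins 54 mm behind the grasp point. The pads swing forward as they close: fully open they stand 13 mm farther back than shut.
Start: joints at [1.056, 0.521, -0.036, 1.599, 0.021, 1.021, -0.113], TCP at [0.269, -0.564, 0.304] pointing down, gripper open.
Joint ranges: [-2.91, 2.91], [-0.3, 2.13], [-1.5, 1.42], [0.17, 2.43], [-1.26, 4.41], [0.16, 1.93], [-2.52, 2.52]. Speed limits (rad/s): [1.89, 1.89, 2.39, 2.39, 3.01, 3.01, 3.01].

INTERFACE

Orientations are given as [roll, pitch, yaw] about the fixed x, y, z axes, in that order (R = Rz(yaw) Ry(pitch) Rx(roll)).
In Python, from workcell import bot gives the robot as it stands. The module is installed in compiled form; this text tells all that it offers.
- The arm moves only by the shell command python3 -m jog 'ROWS' [FORCE]. ROWS is JSON, a list that holds one entry, the list of rows, each a list of 7 numbers: the shift along the tool's x, y, z in mm, then the turn, a rotation vector about the tool's x, y, z in rad, then the opening, from 0 (shut) to 1 (fully open). In form: [[[tx, ty, tz, wx, wy, wz, fingers], ...]]. A call has 1 to 5 rows; each row shifts and turns the commanded pose from where the row before left it, along the tool's axes as they then stand; what a row does not reach is not made up. A row lasts 1/10 s, in which the tool goes at most 50 mm and 8.59 degrees, less where a joint would pass 70% of its speed; a pose out of reach is approached as far as the arm can. A call is refused whole if a number of a shift passes 50 or a number of a turn 0.15, either way. A call with a gripper value outside its range is refused whole. The fingers move at their own pace and stop on an object; FORCE is the grip in N (left out, the last holds). Time passes only in rows, so rows that do not move let the fingers close. It gives the time, the measured TCP pose, the force, the opening and the grip force at its end, in the units of the state.
- bot.observe(): the state, without advancing time (a new reading comes with each control period).
- bot.grab_frame(name): name is "scene" or "top" or "wrist"; returns a dict with "img" (480x640x3 uint8, red, green, blue), "intrinsics" (3x3 intrinsics, pixels), "k1" (the pictures are not rectified: a ray, as slopes to the right and down, at radius r is drawn at 1 + k1 r^2 times it, then the intrinsics apply), "R" (3x3) and "t" (3): a world point X has camera coordinates R X + t; the wrist camera has in their place "tool_from_camera" (4x4, takes a point from camera to tool coordinates, whose origin is the TCP and whose axes are the flange's). Camera axes: x right, y down, z forward; pixel columns grow to the right and rows downward; lengths in m; the calibration is good to about 2 mm. A picture is of the moment at which its call begins: read the wrist's pose just before it. There is no depth.
- bot.job_done(): hands the job in; it is judged then, once.
Trained networks look in a picture, given as the dict that the camera call returned (one of the last four; its "shot" number tells which), for a name from the list of things; names that differ only in an ending like _2 or _b are one class to them, and where a whole thing is asked for, a point or a joint stands for the part that bears it (a point fixed in the world has none). Each returns a list of dicts, best first, with "conf" (0 to 1); they miss things now and then, are a little off and sometimes report something else, mostly with a low value. They report only what shows in the picture. A call takes as long as a camera call.
- bot.trace(query, picture): "region" (480x640 bool, what is visible of it).
- bot.spot_point(query, picture): "xyz" ([x, y, z] in m, in world coordinates, good to about 4 mm: a listed point, or the origin of a listed thing).
The state is a dict: "clock": time; "qpos": joint angles; "qd": joint speeds; "joint_efforts": joint torques, N m; "position": TCP position; "tool_rot": TCP orientation; "force": force on the tool from outside, world axes, zero at the start; "moment": the same for the moment, N m; "grip_width": finger opening in m; "finger_force": force on a finger pad.
Only numpy, scipy, OpenCV 4.12 (cv2) and the standard library are available. Lean on these libraries where they do the work, as an engineer would, in place of code of your own. Each camera call takes 0.05 s, during which the arm holds its last target. There are 200 camera calls.

TASK

Someone has put the four seasoning containers back on each other's stands. Put every one upright in the middle of its own: the square nut canister on the kitchen scale, the squeeze bottle on the round white saucer, the pepper mill on the wooden board and the steel shaker in the square metal tray; every stand is taken and holds just one container, and the empty cork mat is free for parking one on the way. Do not tip a container over and do not disturb the small blue sauce cup standing among them.

Things in the scene. Friction and masses are not known exactly. Their poses are not given: they have to be found in the camera images.
- canister: Square clear plastic canister of cashew nuts with a white lid flush with its sides, 56 x 56 mm, 105 mm tall, about 0.25 kg; straight sides, x and y axes square to them: grip it across two opposite sides near the top, some 84 mm up. Starts on the saucer or the tray, turned by any yaw up to 42 degrees. Belongs on the scale. Origin: centre of the underside; z is up.
- bottle: Ivory squeeze bottle, round, body 52 mm in diameter up to 80 mm, then a narrow tan cap and nozzle up to 102 mm; about 0.2 kg; grip the body some 58 mm up. Starts on the scale or the board. Belongs on the saucer. Origin: centre of the underside; z is up.
- mill: Wooden pepper mill, round, 118 mm tall, about 0.2 kg: base 52 mm in diameter, waist 38 mm, cylindrical head 44 mm in diameter from 77 to 110 mm up (grip here, some 92 mm up), small steel knob on top. Starts on the saucer or the tray. Belongs on the board. Origin: centre of the underside; z is up.
- shaker: Short steel shaker with a perforated lid, round, 58 mm in diameter (lid 60 mm, from 55 to 67 mm up), 71 mm tall, about 0.2 kg; grip it some 48 mm up. Starts on the scale or the board. Belongs in the tray. Origin: centre of the underside; z is up.
- scale: Slim black kitchen scale with a bare metal weighing plate 105 x 108 mm, whose top is 22 mm above the counter; the black body reaches 85 mm from the origin to -x (the display side), 60 mm to the other sides. Home of the canister. Fixed to the counter; turned by up to 17 degrees. Origin: at counter level, under the centre of the weighing plate; z up.
- board: Small square board of light wood, 110 x 110 mm, top 22 mm above the counter. Home of the pepper mill. Fixed to the counter; turned by up to 17 degrees. Origin: its centre at counter level; z up.
- saucer: Round white ceramic saucer, 120 mm across the rim; flat inside floor about 92 mm across, 8 mm above the counter; rim 15 mm high. Home of the squeeze bottle. Fixed to the counter; turned by up to 17 degrees. Origin: its centre at counter level; z up.
- tray: Square shallow metal tray, 120 x 120 mm with walls 3 mm thick and 18 mm high; dark inside floor 8 mm above the counter. Home of the shaker. Fixed to the counter; turned by up to 17 degrees. Origin: its centre at counter level; z up.
- mat: Round cork mat, 110 mm across, 8 mm thick, empty at the start: the free spot. Other odds and ends on the counter near the stands are at most 30 mm high; the side equipment stands beyond 0.42 m to either side. Fixed to the counter; turned by up to 17 degrees. Origin: its centre at counter level; z up.
- cup: Small blue ceramic sauce cup, 58 mm in diameter, 48 mm high, standing loose near the containers; leave it alone. Origin: centre of the underside; z is up.

How it is judged:
By the outcome, as a careful person would: the job done as asked, in the order asked, and still so for the second after the job is handed in, with the robot touching nothing.
It also fails if it takes over 106 s, if anything falls off the work surface, if the arm or the gripper's body presses on something with over 40 N, if the wrist force passes 120 N, or if a joint passes its speed limit or range.

## Working session

There is one attempt and no reset: what is moved stays moved. The work goes in short steps, Python scripts to look and compute and a shell command to move; the robot and the scene stay as the last step left them, time stands still between calls to the robot, and variables do not carry over. Pictures are saved under pics/ and viewed, at most 14 in all, crops included, and the job is handed in when it is done.

```bash
mkdir -p pics; cat > h.py <<'E'
import numpy as np, cv2
from workcell import bot
from scipy.spatial.transform import Rotation as Ro
N=["canister","bottle","mill","shaker","scale","board","saucer","tray","mat","cup"]
def save(p,n): cv2.imwrite("pics/"+n+".png",p["img"][:,:,::-1])
E
python3 - <<'E'
from h import *
s=bot.observe(); print(s["clock"],s["position"],s["tool_rot"],bot.tip_reach,s["grip_width"])
ps={}
for c in ["scene","top"]:
    p=bot.grab_frame(c); save(p,c+"0"); ps[c]=p
    print(c,-p["R"].T@p["t"],p["k1"],p["intrinsics"][0])
    for n in N:
        r=bot.spot_point(n,p)
        print(n,[(np.round(q["xyz"],3).tolist(),round(q["conf"],2)) for q in r[:2]])
print(bot.observe()["clock"])
E
```

```text
0.0 [ 0.26878346 -0.56398485  0.30334388] [-3.14051261e+00  7.72477376e-05  4.44769755e-01] 0.0726 0.08551115627706285
scene [1.086969   0.21842741 0.64428247] -0.03729798723078563 [445.38069691   0.         318.88153456]
canister [([0.634, -0.158, 0.011], 0.9), ([0.447, 0.243, -0.0], 0.39)]
bottle [([0.438, 0.028, 0.021], 0.62)]
mill [([0.453, 0.243, 0.004], 0.93)]
shaker [([0.655, 0.112, 0.022], 0.56)]
scale [([0.439, 0.02, 0.003], 0.81)]
board [([0.651, 0.116, 0.0], 0.92)]
saucer [([0.446, 0.244, 0.002], 0.92), ([0.439, 0.031, 0.019], 0.55)]
tray [([0.639, -0.154, -0.002], 0.9)]
mat [([0.471, -0.263, 0.003], 0.79), ([0.446, 0.246, 0.001], 0.43)]
cup [([0.657, 0.0, -0.002], 0.7)]
top [ 0.4462114  -0.00350727  0.9236867 ] -0.10206950653913119 [480.01166129   0.         322.5917181 ]
canister [([0.635, -0.155, 0.01], 0.89)]
bottle [([0.438, 0.024, 0.023], 0.93), ([0.466, -0.267, -0.001], 0.38)]
mill [([0.453, 0.241, 0.006], 0.73), ([0.66, 0.116, 0.025], 0.43)]
shaker [([0.659, 0.117, 0.022], 0.79)]
scale [([0.444, 0.026, -0.004], 0.81)]
board [([0.653, 0.116, 0.001], 0.66), ([0.638, -0.147, -0.003], 0.39)]
saucer [([0.445, 0.242, 0.005], 0.8)]
tray [([0.635, -0.149, -0.002], 0.82)]
mat [([0.467, -0.267, -0.001], 0.97)]
cup [([0.665, -0.001, 0.004], 0.83)]
1.1
```

View pics/top0.png

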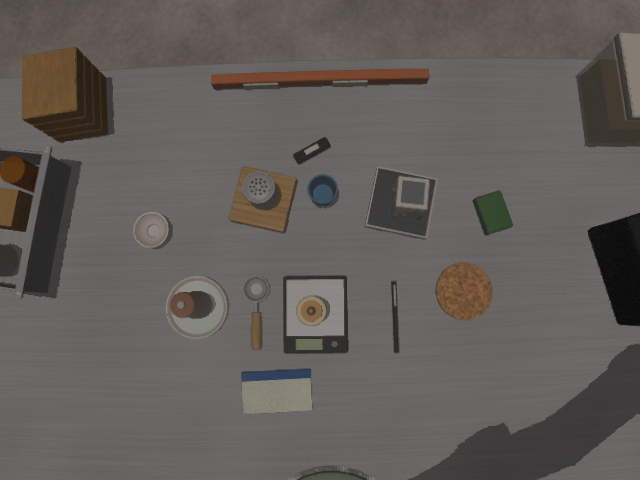

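View pics/scene0.png

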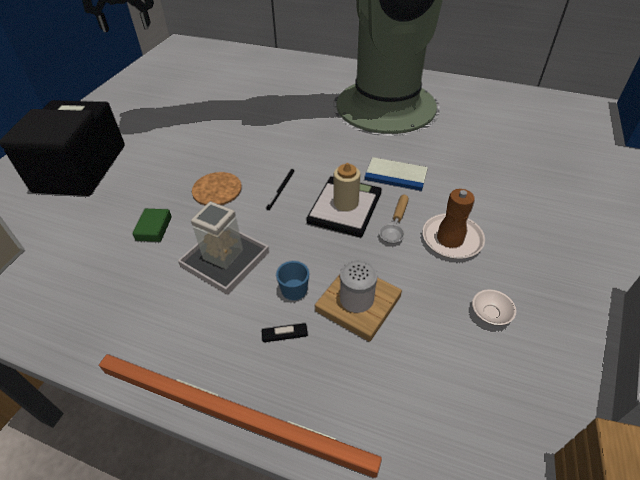

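The top view (up = +x, left = +y) shows the shaker on the board (262,190), the bottle on the scale (313,310), the mill on the saucer (190,305), the canister on the tray (408,195), the free mat at (464,291) and the cup at (323,190). The scene view agrees with this. Next I'll fit the given shapes to the traced regions in both views, with height left free.

```bash
cat > fit.py <<'E'
from h import *
from scipy.optimize import minimize
def ring(r,z,n=40):
    a=np.linspace(0,2*np.pi,n,endpoint=False); return np.c_[r*np.cos(a),r*np.sin(a),0*a+z]
def box(x0,x1,y0,y1,h): return np.array([[x,y,z] for x in(x0,x1) for y in(y0,y1) for z in(0,h)])
b=lambda w,h: [box(-w/2,w/2,-w/2,w/2,h)]
cyl=lambda *s:[np.r_[ring(r,z0),ring(r,z1)] for r,z0,z1 in s]
M=dict(canister=b(.056,.105),bottle=cyl((.026,0,.08),(.011,.08,.1)),mill=cyl((.026,0,.03),(.019,.03,.077),(.022,.077,.11)),
 shaker=cyl((.029,0,.055),(.03,.055,.067)),scale=[box(-.085,.06,-.06,.06,.022)],board=b(.11,.022),
 saucer=[np.r_[ring(.042,0),ring(.06,.015)]],tray=b(.12,.018),mat=cyl((.055,0,.008)),cup=cyl((.029,0,.048)))
SQ={"canister","scale","board","tray"}; CON=["canister","bottle","mill","shaker","cup"]
def draw(n,v,p):
    m=np.zeros((480,640),np.uint8); c,s=np.cos(v[3]),np.sin(v[3])
    for P in M[n]:
        X=P@np.array([[c,s,0],[-s,c,0],[0,0,1]])+v[:3]
        u=cv2.projectPoints(X,cv2.Rodrigues(p["R"])[0],p["t"],p["intrinsics"],np.array([p["k1"],0,0,0,0]))[0]
        cv2.fillConvexPoly(m,cv2.convexHull(np.round(u*16).astype(np.int32)),1,shift=4)
    return m.astype(bool)
def fit(names,cams=("scene","top")):
    ps=[bot.grab_frame(c) for c in cams]
    R={n:[(bot.trace(n,p) or [None])[0] for p in ps] for n in set(names)|set(CON)}
    g={}
    for n in names:
        q=[r for p in ps for r in bot.spot_point(n,p)[:1]]
        g[n]=np.mean([r["xyz"] for r in q if r["conf"]>.5],axis=0)
    for n in names:
        ig=[]
        for i in range(len(ps)):
            m=np.zeros((480,640),bool)
            for k in CON:
                if k!=n and R[k][i] is not None: m|=R[k][i]["region"]
            ig.append(cv2.dilate(m.astype(np.uint8),np.ones((3,3)))>0)
        def cost(v):
            t=0
            for p,r,m in zip(ps,R[n],ig):
                if r is None: continue
                reg=r["region"].astype(np.uint8)
                if n in("scale","board","saucer","tray"): 
                    reg=cv2.morphologyEx(reg,cv2.MORPH_CLOSE,np.ones((9,9)))
                reg=reg>0
                d=draw(n,v,p); t+=1-(d&reg&~m).sum()/max(1,((d|reg)&~m).sum())
            return t
        best=None
        for y in ([-.6,-.3,0,.3,.6] if n in SQ else [0]):
            x0=np.r_[g[n],y]; S=np.vstack([x0]+[x0+np.eye(4)[i]*[.006,.006,.008,.12][i] for i in range(4 if n in SQ else 3)]+([] if n in SQ else [x0]))
            if n in SQ: o=minimize(cost,x0,method="Nelder-Mead",options=dict(initial_simplex=S,maxfev=250,xatol=2e-4,fatol=1e-4))
            else: o=minimize(lambda w:cost(np.r_[w,0]),x0[:3],method="Nelder-Mead",options=dict(initial_simplex=S[:4,:3],maxfev=200,xatol=2e-4,fatol=1e-4))
            if best is None or o.fun<best.fun: best=o
        print(n,np.round(best.x,4).tolist(),"cost",round(best.fun,3),"net",np.round(g[n],3).tolist(),[round(r["conf"],2) if r else None for r in R[n]],flush=True)
E
time python3 -c "
from fit import *
fit(N)
s=bot.observe();print(s['clock'])"
```

```text
canister [0.6345, -0.1581, 0.0013, -0.1589] cost 0.194 net [0.634, -0.155, 0.008] [0.62, 0.97]
bottle [0.4363, 0.0242, 0.0197] cost 0.101 net [0.439, 0.026, 0.021] [0.92, 0.64]
mill [0.4501, 0.243, 0.0048] cost 0.12 net [0.452, 0.24, 0.007] [0.9, 0.8]
shaker [0.6567, 0.1156, 0.0188] cost 0.088 net [0.658, 0.115, 0.025] [0.79, 0.85]
scale [0.4406, 0.0198, 0.0016, -0.0121] cost 0.125 net [0.439, 0.02, -0.001] [0.85, 0.84]
board [0.65, 0.1167, 0.0017, -0.2448] cost 0.151 net [0.653, 0.117, -0.001] [0.95, 0.79]
saucer [0.4465, 0.2464, -0.0012] cost 0.112 net [0.445, 0.245, 0.002] [0.91, 0.88]
tray [0.6376, -0.1512, -0.0005, -0.2448] cost 0.127 net [0.639, -0.152, -0.003] [0.77, 0.95]
mat [0.4647, -0.2663, -0.001] cost 0.084 net [0.466, -0.265, -0.001] [0.85, 0.69]
cup [0.6607, 0.0008, -0.0017] cost 0.406 net [0.661, -0.003, 0.001] [0.67, 0.81]
3.2
real	0m8.963s
user	0m5.170s
sys	0m0.115s
```

Heights are right to within about 4 mm: both containers on raised stands read about 20 mm, and the low ones read 1–5 mm. I'll park the canister on the mat, then move shaker→tray, mill→board, bottle→saucer and canister→scale. First I need the rows to get above the canister.

```bash
cat > plan.py <<'E'
import sys
from h import *
x,y,z,yaw,n=[float(a) for a in sys.argv[1:6]]; n=int(n)
s=bot.observe(); P=np.array(s["position"]); A=Ro.from_euler("xyz",s["tool_rot"])
B=Ro.from_euler("xyz",[np.pi,0,yaw]); w=(A.inv()*B).as_rotvec()/n; d=(np.array([x,y,z])-P)/n
print("t",s["clock"],"w",w.round(4))
for i in range(n):
    print((A.inv().apply(d)*1000).round(1).tolist()); A=A*Ro.from_rotvec(w)
E
python3 plan.py .634 -.157 .3 1.412 14
```

```text
t 3.2 w [-0.     -0.     -0.0691]
[36.1, -15.0, 0.3]
[37.0, -12.5, 0.3]
[37.8, -9.9, 0.3]
[38.4, -7.3, 0.3]
[38.8, -4.6, 0.3]
[39.0, -1.9, 0.3]
[39.1, 0.8, 0.3]
[38.9, 3.5, 0.3]
[38.6, 6.1, 0.3]
[38.1, 8.8, 0.3]
[37.4, 11.4, 0.3]
[36.5, 13.9, 0.3]
[35.4, 16.4, 0.3]
[34.2, 18.8, 0.3]
```

```bash
python3 -m jog '[[[36,-15,0,0,0,-0.069,1],[37,-12.5,0,0,0,-0.069,1],[38,-10,0,0,0,-0.069,1],[38.5,-7.5,0,0,0,-0.069,1],[39,-4.5,0,0,0,-0.069,1]]]'
python3 -m jog '[[[39,-2,0,0,0,-0.069,1],[39,1,0,0,0,-0.069,1],[39,3.5,0,0,0,-0.069,1],[38.5,6,0,0,0,-0.069,1],[38,9,0,0,0,-0.069,1]]]'
python3 -m jog '[[[37.5,11.5,0,0,0,-0.069,1],[36.5,14,0,0,0,-0.069,1],[35.5,16.5,0,0,0,-0.069,1],[34,19,0,0,0,-0.069,1],[0,0,0,0,0,0,1]]]'
cat > wr.py <<'E'
import sys
from h import *
name,n=sys.argv[1:3]
s=bot.observe(); p=bot.grab_frame("wrist"); save(p,n)
T=np.eye(4); T[:3,:3]=Ro.from_euler("xyz",s["tool_rot"]).as_matrix(); T[:3,3]=s["position"]; W=T@p["tool_from_camera"]
print("pose",np.round(s["position"],4),np.round(s["tool_rot"],3),s["clock"],"cam",W[:3,3].round(3))
for r in bot.spot_point(name,p)[:2]: print(name,np.round(r["xyz"],4),r["conf"])
def pix2plane(u,z):
    q=cv2.undistortPoints(np.float64(u).reshape(-1,1,2),p["intrinsics"],np.array([p["k1"],0,0,0,0])).reshape(-1,2)
    d=np.c_[q,np.ones(len(q))]@W[:3,:3].T; return W[:3,3]+d*((z-W[2,3])/d[:,2:])
E
python3 wr.py canister w1
```

```text
clock: 3.7
position: [0.4005, -0.4172, 0.3041]
tool_rot: [3.141, 0.0, 0.792]
force: [1.2, -0.4, 0.1]
grip_width: 0.0852
finger_force: 0.0
clock: 4.2
position: [0.5312, -0.2721, 0.3041]
tool_rot: [3.141, 0.0, 1.137]
force: [0.5, -0.4, 0.3]
grip_width: 0.0852
finger_force: 0.0
clock: 4.7
position: [0.6377, -0.1518, 0.3035]
tool_rot: [3.141, -0.003, 1.419]
force: [-0.3, 0.1, -0.7]
grip_width: 0.0852
finger_force: 0.0
pose [ 0.6377 -0.1518  0.3035] [ 3.141e+00 -3.000e-03  1.419e+00] 4.7 cam [ 0.65  -0.072  0.374]
canister [ 0.6335 -0.1566  0.0078] 0.74
```

View pics/w1.png

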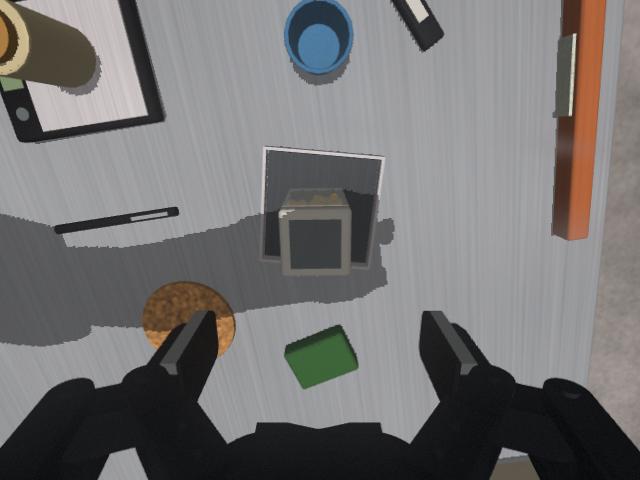

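The wrist view shows the canister lid, with corners at about (280,206), (350,206), (351,273) and (282,276). It is square to the fingers within about 1–2°. I'll project the corners to the lid plane.

```bash
python3 - <<'E'
import sys; sys.argv=["","canister","w1b"]
exec(open("wr.py").read())
X=pix2plane([[280,206],[350,206],[351,273],[282,276]],.113); print(X.round(4),X.mean(0).round(4))
for i in range(4):
    d=X[(i+1)%4]-X[i]; print(np.linalg.norm(d).round(4),((np.arctan2(d[1],d[0])+np.pi/4)%(np.pi/2)-np.pi/4).round(3))
E
```

```text
pose [ 0.6354 -0.1566  0.3035] [-3.141 -0.     1.412] 4.8 cam [ 0.648 -0.077  0.374]
canister [ 0.6337 -0.1553  0.0089] 0.79
[[ 0.6112 -0.1265  0.113 ]
 [ 0.6631 -0.1348  0.113 ]
 [ 0.6568 -0.1888  0.113 ]
 [ 0.6019 -0.1826  0.113 ]] [ 0.6332 -0.1582  0.113 ]
0.0525 -0.159
0.0544 -0.116
0.0552 -0.112
0.0569 -0.164
```

```bash
python3 -m jog '[[[0,0,40,0,0,0,1],[0,0,40,0,0,0,1],[0,0,40,0,0,0,1],[0,0,27,0,0,0,1],[0,0,10,0,0,0,1]]]' 40
python3 -m jog '[[[0,0,0,0,0,0,0],[0,0,0,0,0,0,0],[0,0,0,0,0,0,0],[0,0,0,0,0,0,0],[0,0,0,0,0,0,0]]]'
python3 -m jog '[[[0,0,0,0,0,0,0],[0,0,0,0,0,0,0],[0,0,-10,0,0,0,0],[0,0,-25,0,0,0,0],[0,0,-25,0,0,0,0]]]'
```

```text
clock: 5.4
position: [0.6335, -0.1583, 0.1444]
tool_rot: [-3.138, 0.0, 1.409]
force: [0.3, -0.8, 0.3]
grip_width: 0.0853
finger_force: 0.0
clock: 5.9
position: [0.6357, -0.1576, 0.1487]
tool_rot: [3.139, 0.0, 1.41]
force: [-3.4, -0.2, 9.5]
grip_width: 0.0558
finger_force: 43.2
clock: 6.4
position: [0.6351, -0.1572, 0.2085]
tool_rot: [3.141, -0.0, 1.411]
force: [1.0, -0.9, -1.7]
grip_width: 0.0558
finger_force: 43.0
```

```bash
python3 plan.py .465 -.2665 .235 1.559 5
```

```text
t 6.4 w [ 0.     -0.     -0.0296]
[-27.0, -30.1, -5.3]
[-26.1, -30.9, -5.3]
[-25.2, -31.7, -5.3]
[-24.2, -32.4, -5.3]
[-23.2, -33.1, -5.3]
```

```bash
python3 -m jog '[[[-27,-30,-5,0,0,-0.03,0],[-26,-31,-5,0,0,-0.03,0],[-25,-32,-5,0,0,-0.03,0],[-24,-32,-5,0,0,-0.03,0],[-23,-33,-5,0,0,-0.028,0]]]'
python3 -m jog '[[[0,0,0,0,0,0,0],[0,0,0,0,0,0,0]]]'
python3 plan.py .465 -.2665 .149 1.559 1; python3 wr.py mat w2
```

```text
clock: 6.9
position: [0.464, -0.2667, 0.2332]
tool_rot: [3.141, 0.001, 1.56]
force: [-0.1, -0.2, -2.6]
grip_width: 0.0555
finger_force: 43.2
clock: 7.1
position: [0.4651, -0.2667, 0.2332]
tool_rot: [3.14, 0.001, 1.557]
force: [1.3, 0.4, -1.3]
grip_width: 0.0557
finger_force: 43.5
t 7.1 w [ 0.0015  0.0011 -0.0021]
[0.3, -0.2, 84.2]
pose [ 0.4651 -0.2667  0.2332] [3.140e+00 1.000e-03 1.557e+00] 7.1 cam [ 0.466 -0.186  0.303]
mat [ 0.4644 -0.2699  0.0019] 0.88
```

View pics/w2.png

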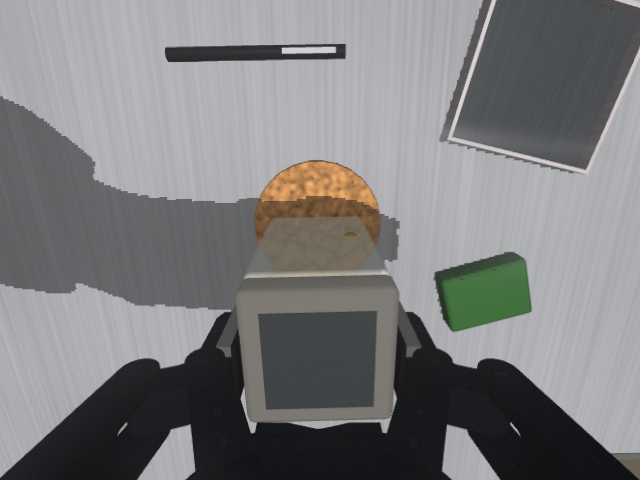

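The canister is held square with the mat centred under it. I'll lower it, checking force, and then release.

```bash
python3 -m jog '[[[0,0,30,0,0,0,0],[0,0,30,0,0,0,0],[0,0,15,0,0,0,0],[0,0,5,0,0,0,0],[0,0,2,0,0,0,0]]]'
python3 -m jog '[[[0,0,2,0,0,0,0],[0,0,0,0,0,0,0]]]'
```

```text
clock: 7.7
position: [0.466, -0.2653, 0.1497]
tool_rot: [-3.141, -0.0, 1.56]
force: [-0.8, -0.3, -1.7]
grip_width: 0.0555
finger_force: 43.4
clock: 7.9
position: [0.4659, -0.266, 0.1488]
tool_rot: [3.14, 0.001, 1.559]
force: [-0.4, 0.1, -1.7]
grip_width: 0.0555
finger_force: 43.4
```

```bash
python3 -m jog '[[[0,0,1.5,0,0,0,0],[0,0,1.5,0,0,0,0],[0,0,0,0,0,0,0]]]'
```

```text
clock: 8.2
position: [0.4655, -0.2662, 0.1473]
tool_rot: [3.141, 0.002, 1.559]
force: [-13.7, 5.2, 41.1]
grip_width: 0.0562
finger_force: 42.0
```

```bash
python3 -m jog '[[[0,0,-1.5,0,0,0,0],[0,0,0,0,0,0,1],[0,0,0,0,0,0,1],[0,0,0,0,0,0,1],[0,0,0,0,0,0,1]]]'
python3 -m jog '[[[0,0,-20,0,0,0,1],[0,0,-40,0,0,0,1],[0,0,-45,0,0,0,1],[0,0,-45,0,0,0,1],[0,0,0,0,0,0,1]]]'
python3 plan.py .657 .116 .30 1.571 10
```

```text
clock: 8.7
position: [0.4653, -0.2659, 0.1463]
tool_rot: [3.142, -0.0, 1.559]
force: [-0.2, 0.7, -0.7]
grip_width: 0.0853
finger_force: 0.0
clock: 9.2
position: [0.4669, -0.2665, 0.3017]
tool_rot: [3.135, 0.004, 1.558]
force: [0.6, -0.2, -1.0]
grip_width: 0.0855
finger_force: 0.0
t 9.2 w [ 0.0007  0.0004 -0.0013]
[38.5, 18.5, 0.2]
[38.5, 18.6, 0.2]
[38.4, 18.6, 0.2]
[38.4, 18.7, 0.2]
[38.4, 18.7, 0.2]
[38.4, 18.8, 0.2]
[38.3, 18.8, 0.2]
[38.3, 18.9, 0.2]
[38.3, 18.9, 0.2]
[38.3, 19.0, 0.2]
```

```bash
python3 -m jog '[[[38.5,18.5,0,0,0,-0.001,1],[38.5,18.5,0,0,0,-0.001,1],[38.5,18.5,0,0,0,-0.001,1],[38.5,18.5,0,0,0,-0.001,1],[38.5,19,0,0,0,-0.001,1]]]'
python3 -m jog '[[[38.5,19,0,0,0,-0.001,1],[38.5,19,0,0,0,-0.001,1],[38.5,19,0,0,0,-0.001,1],[38.5,19,0,0,0,-0.001,1],[38.5,19,0,0,0,-0.001,1]]]'
python3 -m jog '[[[0,0,0,0,0,0,1],[0,0,0,0,0,0,1]]]'
python3 wr.py shaker w3; python3 -c "
from fit import *
fit(['shaker','canister'])"
```

```text
clock: 9.7
position: [0.5606, -0.0728, 0.2961]
tool_rot: [-3.141, 0.0, 1.564]
force: [0.2, -1.0, 0.4]
grip_width: 0.0856
finger_force: 0.0
clock: 10.2
position: [0.6567, 0.1192, 0.2959]
tool_rot: [-3.141, 0.0, 1.569]
force: [0.8, 0.2, 0.4]
grip_width: 0.0852
finger_force: 0.0
clock: 10.4
position: [0.656, 0.1186, 0.2955]
tool_rot: [-3.14, 0.0, 1.57]
force: [-0.6, -0.6, -0.4]
grip_width: 0.0857
finger_force: 0.0
pose [0.656  0.1186 0.2955] [-3.14  0.    1.57] 10.4 cam [0.656 0.199 0.365]
shaker [0.6564 0.1137 0.0261] 0.77
shaker [0.6538, 0.1152, 0.0179] cost 0.052 net [0.652, 0.111, 0.022] [0.76, None]
canister [0.4658, -0.2643, 0.0076, -0.0511] cost 0.152 net [0.466, -0.262, 0.008] [0.94, 0.98]
```

View pics/w3.png

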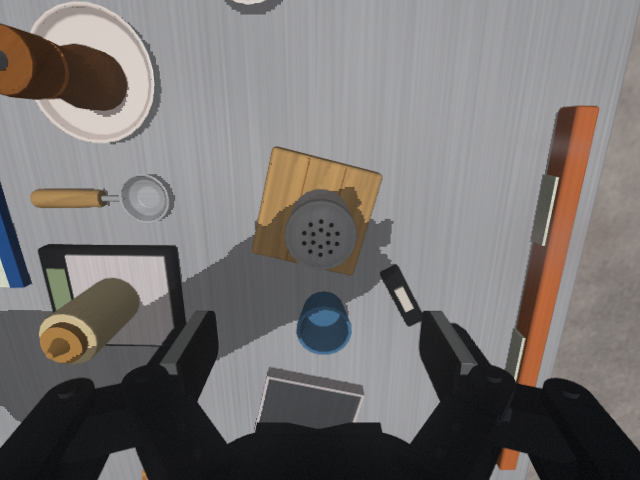

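The canister stands on the mat centre (0.466,-0.264). In the wrist view the shaker lid is at (321,233), with the cup well clear of the finger line. I'll grasp the shaker now.

```bash
python3 -m jog '[[[-3,0,45,0,0,0,1],[0,0,45,0,0,0,1],[0,0,45,0,0,0,1],[0,0,28,0,0,0,1],[0,0,8,0,0,0,1]]]' 40
python3 -m jog '[[[0,0,0,0,0,0,0],[0,0,0,0,0,0,0],[0,0,0,0,0,0,0],[0,0,0,0,0,0,0],[0,0,0,0,0,0,0]]]'
python3 -m jog '[[[0,0,0,0,0,0,0],[0,0,-10,0,0,0,0],[0,0,-30,0,0,0,0],[0,0,-30,0,0,0,0],[0,0,-30,0,0,0,0]]]'
python3 plan.py .638 -.1515 .22 1.571 8
```

```text
clock: 11.8
position: [0.6548, 0.1144, 0.1222]
tool_rot: [-3.137, 0.001, 1.569]
force: [-0.4, 0.3, 0.6]
grip_width: 0.0852
finger_force: 0.0
clock: 12.3
position: [0.6571, 0.1149, 0.1273]
tool_rot: [3.139, -0.001, 1.569]
force: [0.3, -0.1, 8.5]
grip_width: 0.0591
finger_force: 43.8
clock: 12.8
position: [0.656, 0.1146, 0.2276]
tool_rot: [3.141, -0.0, 1.569]
force: [0.3, -0.3, -1.8]
grip_width: 0.0591
finger_force: 43.8
t 12.8 w [ 0.0001 -0.     -0.0003]
[-33.3, -2.2, 0.9]
[-33.3, -2.2, 0.9]
[-33.3, -2.2, 0.9]
[-33.3, -2.2, 0.9]
[-33.3, -2.2, 0.9]
[-33.3, -2.2, 0.9]
[-33.3, -2.2, 0.9]
[-33.3, -2.3, 0.9]
```

```bash
python3 -m jog '[[[-20,-2,0,0,0,0,0],[-38,-2,0,0,0,0,0],[-38,-2,0,0,0,0,0],[-38,-2,0,0,0,0,0],[-38,-2,0,0,0,0,0]]]'
python3 -m jog '[[[-38,-2,0,0,0,0,0],[-38,-3,0,0,0,0,0],[-18,-3,0,0,0,0,0],[0,0,0,0,0,0,0],[0,0,0,0,0,0,0]]]'
python3 wr.py tray w4
```

```text
clock: 13.3
position: [0.6456, -0.0589, 0.2266]
tool_rot: [3.141, 0.0, 1.569]
force: [0.7, -0.4, -2.0]
grip_width: 0.0583
finger_force: 44.0
clock: 13.8
position: [0.6376, -0.151, 0.2261]
tool_rot: [3.141, -0.0, 1.569]
force: [-0.3, 1.1, -1.5]
grip_width: 0.0585
finger_force: 44.0
pose [ 0.6376 -0.151   0.2261] [ 3.141 -0.     1.569] 13.8 cam [ 0.638 -0.07   0.296]
tray [ 0.642  -0.1513  0.003 ] 0.67
```

View pics/w4.png

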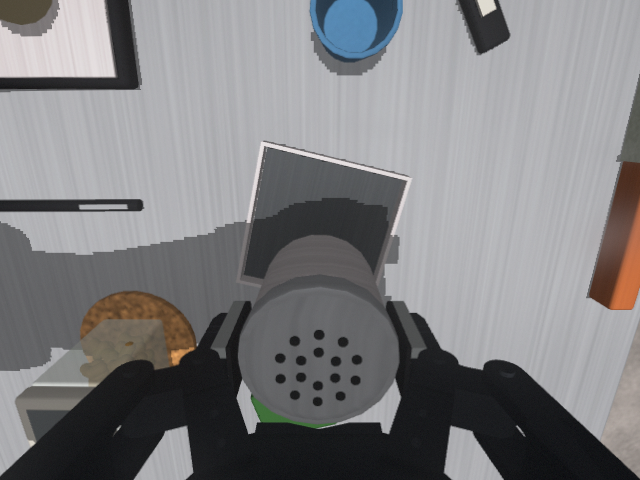

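The shaker is upright in the fingers over the tray (tray corners at (264,142), (411,180), (240,280)). Lowering it.

```bash
python3 -m jog '[[[0,1,35,0,0,0,0],[0,0,35,0,0,0,0],[0,0,25,0,0,0,0],[0,0,10,0,0,0,0],[0,0,4,0,0,0,0]]]'
python3 -m jog '[[[0,0,2,0,0,0,0],[0,0,0,0,0,0,0]]]'
```

```text
clock: 14.4
position: [0.6387, -0.1503, 0.116]
tool_rot: [-3.141, -0.001, 1.57]
force: [-0.8, 0.1, -1.7]
grip_width: 0.0588
finger_force: 43.9
clock: 14.6
position: [0.6392, -0.1512, 0.1155]
tool_rot: [3.14, 0.0, 1.569]
force: [0.2, 0.5, -1.8]
grip_width: 0.0587
finger_force: 43.9
```

```bash
python3 -m jog '[[[0,0,1.5,0,0,0,0],[0,0,0,0,0,0,0]]]'
```

```text
clock: 14.8
position: [0.6389, -0.1515, 0.1135]
tool_rot: [3.141, 0.0, 1.569]
force: [1.0, 0.6, -2.6]
grip_width: 0.0584
finger_force: 43.9
```

Next: down 1 mm more, release, rise, and travel to the mill at (0.451, 0.242).

```bash
python3 -m jog '[[[0,0,1,0,0,0,0],[0,0,0,0,0,0,0],[0,0,0,0,0,0,1],[0,0,0,0,0,0,1],[0,0,0,0,0,0,1]]]'
python3 -m jog '[[[0,0,-20,0,0,0,1],[0,0,-45,0,0,0,1],[0,0,-45,0,0,0,1],[0,0,-45,0,0,0,1],[0,0,-35,0,0,0,1]]]'
python3 plan.py .451 .242 .305 1.571 11|head -3
```

```text
clock: 15.3
position: [0.6387, -0.1513, 0.112]
tool_rot: [3.141, -0.0, 1.569]
force: [-0.2, -0.2, -0.0]
grip_width: 0.0856
finger_force: 0.0
clock: 15.8
position: [0.6388, -0.1513, 0.3048]
tool_rot: [3.14, 0.0, 1.569]
force: [0.0, -0.4, 0.4]
grip_width: 0.0857
finger_force: 0.0
t 15.8 w [ 0.0002  0.     -0.0002]
[35.7, -17.1, -0.1]
[35.7, -17.1, -0.1]
```

```bash
python3 -m jog '[[[35.5,-17,0,0,0,0,1],[35.5,-17,0,0,0,0,1],[35.5,-17,0,0,0,0,1],[36,-17,0,0,0,0,1],[36,-17,0,0,0,0,1]]]'
python3 -m jog '[[[36,-17,0,0,0,0,1],[36,-17,0,0,0,0,1],[36,-17,0,0,0,0,1],[36,-17,0,0,0,0,1],[36,-17,0,0,0,0,1]]]'
python3 -m jog '[[[34,-18,0,0,0,0,1],[0,0,0,0,0,0,1],[0,0,0,0,0,0,1]]]'
python3 wr.py mill w5;  python3 -c "
from fit import *
fit(['shaker','cup'])"
```

```text
clock: 16.3
position: [0.5531, 0.0286, 0.302]
tool_rot: [3.141, 0.0, 1.569]
force: [0.9, 0.6, -0.6]
grip_width: 0.0856
finger_force: 0.0
clock: 16.8
position: [0.4685, 0.2088, 0.3021]
tool_rot: [3.141, -0.0, 1.569]
force: [0.5, 0.7, 0.7]
grip_width: 0.085
finger_force: 0.0
clock: 17.1
position: [0.4511, 0.242, 0.302]
tool_rot: [3.141, 0.0, 1.571]
force: [0.8, -0.9, -0.1]
grip_width: 0.0854
finger_force: 0.0
pose [0.4511 0.242  0.302 ] [3.141 0.    1.571] 17.1 cam [0.451 0.323 0.372]
mill [0.4525 0.2423 0.0069] 0.64
shaker [0.6395, -0.1521, 0.0054] cost 0.144 net [0.637, -0.155, 0.01] [0.85, 0.81]
cup [0.6592, 0.001, 0.0017] cost 0.343 net [0.662, -0.002, 0.001] [0.66, 0.58]
```

View pics/w5.png

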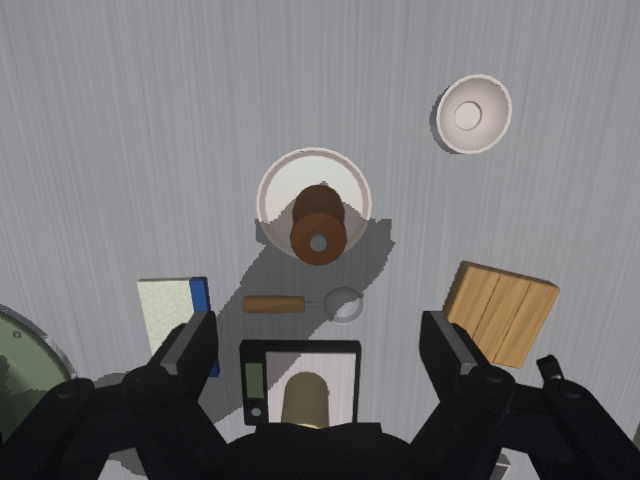

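The shaker is centred in the tray and the cup is unmoved. The mill head is at (319,242), centred between the fingers. Grasping it.

```bash
python3 -m jog '[[[0,0.5,40,0,0,0,1],[0,0,40,0,0,0,1],[0,0,40,0,0,0,1],[0,0,22,0,0,0,1],[0,0,5,0,0,0,1]]]' 40
python3 -m jog '[[[0,0,0,0,0,0,0],[0,0,0,0,0,0,0],[0,0,0,0,0,0,0],[0,0,0,0,0,0,0],[0,0,0,0,0,0,0]]]'
python3 -m jog '[[[0,0,0,0,0,0,0],[0,0,0,0,0,0,0],[0,0,-15,0,0,0,0],[0,0,-40,0,0,0,0],[0,0,-40,0,0,0,0]]]'
python3 plan.py .651 .1165 .25 1.571 8|head -3
```

```text
clock: 18.5
position: [0.451, 0.2412, 0.1528]
tool_rot: [-3.138, 0.002, 1.569]
force: [0.3, 0.0, 0.2]
grip_width: 0.0849
finger_force: 0.0
clock: 19.0
position: [0.4524, 0.2419, 0.1563]
tool_rot: [3.14, -0.001, 1.569]
force: [-2.9, -1.1, 8.9]
grip_width: 0.0435
finger_force: 39.3
clock: 19.5
position: [0.4516, 0.2414, 0.2516]
tool_rot: [-3.141, 0.0, 1.569]
force: [0.1, -0.0, -2.5]
grip_width: 0.0432
finger_force: 41.5
t 19.5 w [-0.0001  0.     -0.0002]
[-15.6, 25.0, 0.2]
[-15.6, 25.0, 0.2]
```

```bash
python3 -m jog '[[[-8,13,0,0,0,0,0],[-16,25,0,0,0,0,0],[-18,29,0,0,0,0,0],[-18,29,0,0,0,0,0],[-18,29,0,0,0,0,0]]]'
python3 -m jog '[[[-18,29,0,0,0,0,0],[-18,29,0,0,0,0,0],[-11,17,0,0,0,0,0],[0,0,0,0,0,0,0],[0,0,0,0,0,0,0]]]'
python3 wr.py board w6
```

```text
clock: 20.0
position: [0.5781, 0.1618, 0.25]
tool_rot: [3.141, 0.0, 1.568]
force: [1.3, 0.4, -2.5]
grip_width: 0.0432
finger_force: 41.8
clock: 20.5
position: [0.6516, 0.1158, 0.2495]
tool_rot: [-3.141, -0.0, 1.568]
force: [-0.2, 0.4, -1.1]
grip_width: 0.0428
finger_force: 41.8
pose [0.6516 0.1158 0.2495] [-3.141 -0.     1.568] 20.5 cam [0.652 0.196 0.319]
board [ 6.527e-01  1.187e-01 -4.000e-04] 0.85
```

View pics/w6.png

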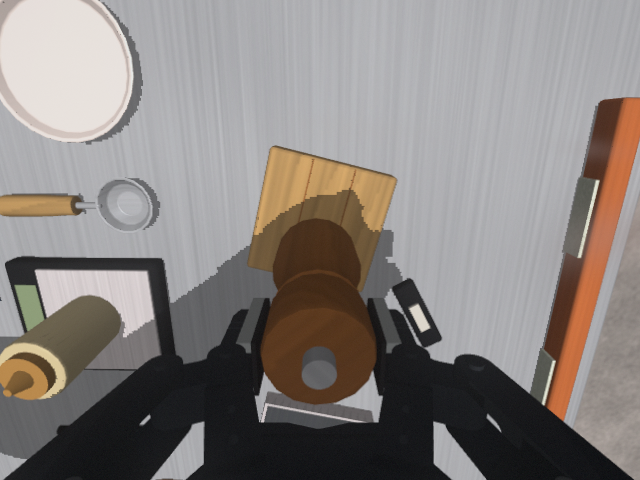

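The mill is upright and centred over the board. Lowering it.

```bash
python3 -m jog '[[[1,0,25,0,0,0,0],[0,0,28,0,0,0,0],[0,0,15,0,0,0,0],[0,0,6,0,0,0,0],[0,0,2,0,0,0,0]]]'
python3 -m jog '[[[0,0,1.5,0,0,0,0],[0,0,0,0,0,0,0]]]'
```

```text
clock: 21.1
position: [0.6516, 0.1174, 0.174]
tool_rot: [-3.141, -0.0, 1.569]
force: [0.2, -0.3, -1.9]
grip_width: 0.043
finger_force: 41.7
clock: 21.3
position: [0.652, 0.1172, 0.1732]
tool_rot: [3.141, -0.0, 1.569]
force: [-0.2, 0.4, -1.4]
grip_width: 0.043
finger_force: 41.7
```

```bash
python3 -m jog '[[[0,0,1.5,0,0,0,0],[0,0,0,0,0,0,0]]]'
```

```text
clock: 21.5
position: [0.6518, 0.1171, 0.1712]
tool_rot: [3.141, -0.0, 1.569]
force: [0.4, -0.3, -2.5]
grip_width: 0.0429
finger_force: 41.7
```

```bash
python3 -m jog '[[[0,0,1,0,0,0,0],[0,0,0,0,0,0,0],[0,0,0,0,0,0,1],[0,0,0,0,0,0,1],[0,0,0,0,0,0,1]]]'
python3 -m jog '[[[0,0,-20,0,0,0,1],[0,0,-40,0,0,0,1],[0,0,-40,0,0,0,1],[0,0,-30,0,0,0,1],[0,0,0,0,0,0,1]]]'
python3 plan.py .438 .025 .30 1.571 7|head -3
```

```text
clock: 22.0
position: [0.6517, 0.1172, 0.1699]
tool_rot: [3.142, -0.0, 1.569]
force: [0.2, -0.0, 0.3]
grip_width: 0.0841
finger_force: 0.0
clock: 22.5
position: [0.6529, 0.1177, 0.3044]
tool_rot: [3.136, -0.001, 1.569]
force: [0.8, 0.6, 0.3]
grip_width: 0.0854
finger_force: 0.0
t 22.5 w [ 0.0009 -0.0002 -0.0004]
[-13.3, -30.7, 0.4]
[-13.3, -30.7, 0.4]
```

```bash
python3 -m jog '[[[-13,-30.5,0,0,0,0,1],[-13,-30.5,0,0,0,0,1],[-13,-30.5,0,0,0,0,1],[-13,-30.5,0,0,0,0,1],[-13,-30.5,0,0,0,0,1]]]'
python3 -m jog '[[[-13,-30.5,0,0,0,0,1],[-13.5,-31,0,0,0,0,1],[0,0,0,0,0,0,1],[0,0,0,0,0,0,1]]]'
python3 wr.py bottle w7;  python3 -c "
from fit import *
fit(['mill','bottle','cup'])"
```

```text
clock: 23.0
position: [0.4976, 0.0519, 0.2994]
tool_rot: [-3.141, 0.0, 1.569]
force: [1.4, 0.2, 0.4]
grip_width: 0.0856
finger_force: 0.0
clock: 23.4
position: [0.4374, 0.0257, 0.3]
tool_rot: [3.141, 0.0, 1.568]
force: [-0.3, -0.6, 0.4]
grip_width: 0.0857
finger_force: 0.0
pose [0.4374 0.0257 0.3   ] [3.141 0.    1.568] 23.4 cam [0.438 0.106 0.37 ]
bottle [0.4303 0.0274 0.0225] 0.92
bottle [ 0.4659 -0.2682  0.0025] 0.52
mill [0.6486, 0.117, 0.0177] cost 0.129 net [0.653, 0.115, 0.021] [0.56, 0.61]
bottle [0.4388, 0.0254, 0.0234] cost 0.094 net [0.441, 0.029, 0.017] [0.69, None]
cup [0.661, 0.0008, -0.0025] cost 0.398 net [0.661, -0.001, 0.001] [0.81, 0.92]
```

View pics/w7.png

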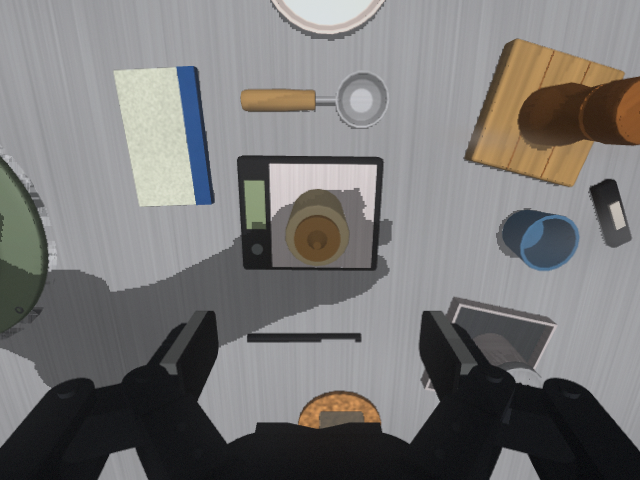

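The mill is on the board. The bottle nozzle at (317,238) is centred between the fingers. Grasping it.

```bash
python3 -m jog '[[[0,-0.5,45,0,0,0,1],[0,0,45,0,0,0,1],[0,0,45,0,0,0,1],[0,0,23,0,0,0,1],[0,0,6,0,0,0,1]]]' 40
python3 -m jog '[[[0,0,0,0,0,0,0],[0,0,0,0,0,0,0],[0,0,0,0,0,0,0],[0,0,0,0,0,0,0],[0,0,0,0,0,0,0]]]'
python3 -m jog '[[[0,0,0,0,0,0,0],[0,0,0,0,0,0,0],[0,0,-15,0,0,0,0],[0,0,-40,0,0,0,0],[0,0,-40,0,0,0,0]]]'
python3 plan.py .4465 .2455 .23 1.571 7|head -3
```

```text
clock: 24.9
position: [0.436, 0.0262, 0.1338]
tool_rot: [-3.138, 0.0, 1.569]
force: [0.0, 1.1, 0.7]
grip_width: 0.0857
finger_force: 0.0
clock: 25.4
position: [0.4376, 0.026, 0.1374]
tool_rot: [3.139, 0.0, 1.568]
force: [-2.1, 0.1, 6.7]
grip_width: 0.051
finger_force: 40.2
clock: 25.9
position: [0.4366, 0.0262, 0.2329]
tool_rot: [-3.141, -0.0, 1.569]
force: [1.2, -1.2, -2.4]
grip_width: 0.051
finger_force: 43.0
t 25.9 w [-0.     -0.     -0.0003]
[31.3, 1.4, 0.4]
[31.3, 1.4, 0.4]
```

```bash
python3 -m jog '[[[17,1,0,0,0,0,0],[35,1.5,0,0,0,0,0],[38,1.5,0,0,0,0,0],[38,1.5,0,0,0,0,0],[38,1.5,0,0,0,0,0]]]'
python3 -m jog '[[[35,1.5,0,0,0,0,0],[18,1,0,0,0,0,0],[0,0,0,0,0,0,0],[0,0,0,0,0,0,0]]]'
python3 wr.py saucer w8
```

```text
clock: 26.4
position: [0.4445, 0.1933, 0.2323]
tool_rot: [3.14, -0.0, 1.568]
force: [0.1, 0.8, -2.3]
grip_width: 0.0509
finger_force: 43.0
clock: 26.8
position: [0.4469, 0.2447, 0.2316]
tool_rot: [3.141, 0.0, 1.569]
force: [-0.1, -0.6, -3.0]
grip_width: 0.0507
finger_force: 43.0
pose [0.4469 0.2447 0.2316] [3.141 0.    1.569] 26.8 cam [0.447 0.325 0.302]
saucer [0.4465 0.2433 0.0008] 0.58
```

View pics/w8.png

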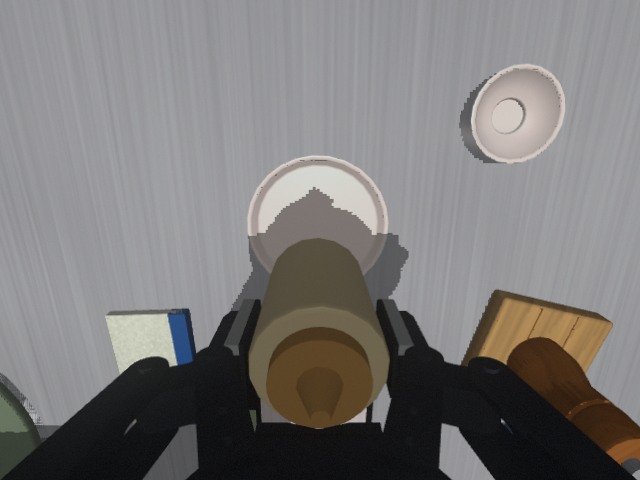

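The bottle is upright and centred over the saucer, whose rim is centred at about (317,227). Lowering it.

```bash
python3 -m jog '[[[0,0,30,0,0,0,0],[0,0,35,0,0,0,0],[0,0,25,0,0,0,0],[0,0,10,0,0,0,0],[0,0,4,0,0,0,0]]]'
python3 -m jog '[[[0,0,2,0,0,0,0],[0,0,0,0,0,0,0]]]'
```

```text
clock: 27.4
position: [0.447, 0.2445, 0.1266]
tool_rot: [-3.141, 0.001, 1.568]
force: [0.3, -0.6, -1.3]
grip_width: 0.051
finger_force: 43.0
clock: 27.6
position: [0.4474, 0.2451, 0.1257]
tool_rot: [3.14, -0.001, 1.568]
force: [0.2, 0.5, -1.8]
grip_width: 0.0506
finger_force: 43.0
```

```bash
python3 -m jog '[[[0,0,1.5,0,0,0,0],[0,0,0,0,0,0,0]]]'
python3 -m jog '[[[0,0,1,0,0,0,0],[0,0,0,0,0,0,0]]]'
```

```text
clock: 27.8
position: [0.4471, 0.2451, 0.1238]
tool_rot: [3.141, -0.0, 1.569]
force: [0.1, 1.2, -1.9]
grip_width: 0.0509
finger_force: 43.0
clock: 28.0
position: [0.4471, 0.2453, 0.1233]
tool_rot: [3.141, -0.0, 1.569]
force: [-5.0, -2.3, 17.0]
grip_width: 0.0508
finger_force: 44.5
```

```bash
python3 -m jog '[[[0,0,-0.5,0,0,0,0],[0,0,0,0,0,0,1],[0,0,0,0,0,0,1],[0,0,0,0,0,0,1],[0,0,0,0,0,0,1]]]'
python3 -m jog '[[[0,0,-20,0,0,0,1],[0,0,-45,0,0,0,1],[0,0,-45,0,0,0,1],[0,0,-45,0,0,0,1],[0,0,-25,0,0,0,1]]]'
python3 plan.py .466 -.265 .30 1.559 13|head -3
```

```text
clock: 28.5
position: [0.4469, 0.2451, 0.1229]
tool_rot: [-3.141, -0.0, 1.569]
force: [-0.0, 0.3, -0.7]
grip_width: 0.0855
finger_force: 0.0
clock: 29.0
position: [0.4472, 0.2455, 0.3062]
tool_rot: [3.139, -0.002, 1.569]
force: [0.4, 0.0, 0.2]
grip_width: 0.0852
finger_force: 0.0
t 29.0 w [ 0.0002 -0.0001  0.0008]
[-39.3, 1.5, 0.4]
[-39.3, 1.6, 0.4]
```

```bash
python3 -m jog '[[[-39,1.5,0,0,0,0.001,1],[-39,1.5,0,0,0,0.001,1],[-39,1.5,0,0,0,0.001,1],[-39,1.5,0,0,0,0.001,1],[-39,1.5,0,0,0,0.001,1]]]'
python3 -m jog '[[[-39,1.5,0,0,0,0.001,1],[-39,1.5,0,0,0,0.001,1],[-39,1.5,0,0,0,0.001,1],[-39,1.5,0,0,0,0.001,1],[-39,1.5,0,0,0,0.001,1]]]'
python3 -m jog '[[[-40,1.5,0,0,0,0,1],[-40,1.5,0,0,0,0,1],[-40,1.5,0,0,0,0,1],[0,0,0,0,0,0,1],[0,0,0,0,0,0,1]]]'
python3 wr.py canister w9;  python3 -c "
from fit import *
fit(['bottle','canister','scale'])"
```

```text
clock: 29.5
position: [0.4534, 0.0485, 0.303]
tool_rot: [3.141, 0.0, 1.564]
force: [1.2, 0.3, -0.1]
grip_width: 0.0854
finger_force: 0.0
clock: 30.0
position: [0.4591, -0.1467, 0.303]
tool_rot: [3.141, 0.0, 1.559]
force: [0.1, 0.5, 0.9]
grip_width: 0.0854
finger_force: 0.0
clock: 30.5
position: [0.4622, -0.2655, 0.3026]
tool_rot: [-3.141, -0.001, 1.557]
force: [1.0, 0.8, 0.1]
grip_width: 0.0854
finger_force: 0.0
pose [ 0.4622 -0.2655  0.3026] [-3.141e+00 -1.000e-03  1.557e+00] 30.5 cam [ 0.463 -0.185  0.373]
canister [ 0.4675 -0.2664  0.008 ] 0.9
bottle [0.445, 0.2446, 0.0054] cost 0.135 net [0.448, 0.245, 0.007] [0.94, 0.78]
canister [0.4653, -0.2648, 0.0059, 0.0028] cost 0.127 net [0.464, -0.263, 0.007] [0.97, 0.82]
scale [0.4407, 0.0199, -0.0072, -0.0141] cost 0.087 net [0.438, 0.019, -0.001] [0.7, 0.77]
```

View pics/w9.png

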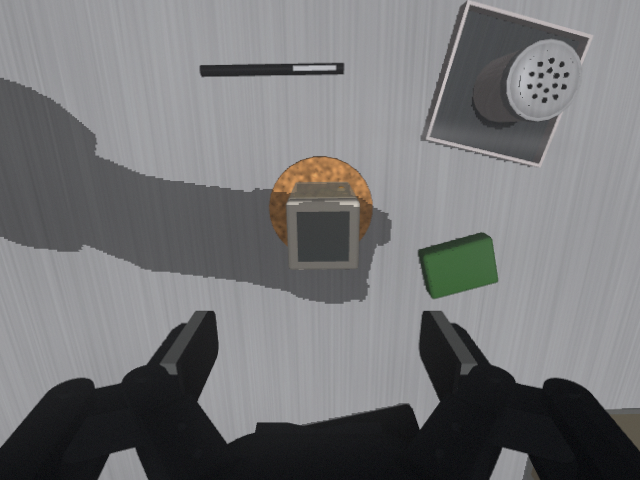

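The canister is upright on the mat, with its lid square at (323,235), so I shift +3 mm in x. The shaker is also upright in the tray. Grasping the canister again.

```bash
python3 -m jog '[[[0,3,40,0,0,0,1],[0,0,40,0,0,0,1],[0,0,40,0,0,0,1],[0,0,26,0,0,0,1],[0,0,8,0,0,0,1]]]' 40
python3 -m jog '[[[0,0,0,0,0,0,0],[0,0,0,0,0,0,0],[0,0,0,0,0,0,0],[0,0,0,0,0,0,0],[0,0,0,0,0,0,0]]]'
python3 -m jog '[[[0,0,0,0,0,0,0],[0,0,0,0,0,0,0],[0,0,-15,0,0,0,0],[0,0,-40,0,0,0,0],[0,0,-40,0,0,0,0]]]'
python3 plan.py .4405 .02 .245 1.559 9|head -3
```

```text
clock: 32.1
position: [0.4646, -0.2646, 0.1465]
tool_rot: [-3.138, -0.002, 1.559]
force: [0.8, 0.4, 1.2]
grip_width: 0.0854
finger_force: 0.0
clock: 32.6
position: [0.466, -0.2655, 0.1504]
tool_rot: [3.14, 0.001, 1.558]
force: [-2.4, -0.1, 8.6]
grip_width: 0.0556
finger_force: 43.8
clock: 33.1
position: [0.4652, -0.2649, 0.2456]
tool_rot: [-3.141, -0.0, 1.559]
force: [0.9, -1.4, -2.4]
grip_width: 0.0554
finger_force: 43.6
t 33.1 w [-0. -0. -0.]
[31.6, -3.1, 0.1]
[31.6, -3.1, 0.1]
```

```bash
python3 -m jog '[[[17,-2,0,0,0,0,0],[34,-3,0,0,0,0,0],[38,-3.5,0,0,0,0,0],[38,-3.5,0,0,0,0,0],[38,-3.5,0,0,0,0,0]]]'
python3 -m jog '[[[38,-3.5,0,0,0,0,0],[38,-3.5,0,0,0,0,0],[28,-3,0,0,0,0,0],[15.5,-2,0,0,0,0,0],[0,0,0,0,0,0,0]]]'
python3 -m jog '[[[0,0,0,0,0,0,0]]]'
python3 wr.py scale w10
```

```text
clock: 33.6
position: [0.4513, -0.0983, 0.2441]
tool_rot: [3.141, 0.0, 1.559]
force: [0.5, 0.2, -2.2]
grip_width: 0.0555
finger_force: 43.7
clock: 34.1
position: [0.4409, 0.022, 0.2441]
tool_rot: [3.141, -0.0, 1.562]
force: [0.4, -0.5, -2.2]
grip_width: 0.0553
finger_force: 43.7
clock: 34.2
position: [0.4412, 0.0197, 0.244]
tool_rot: [3.141, 0.0, 1.559]
force: [-0.9, -0.9, -1.3]
grip_width: 0.0556
finger_force: 43.7
pose [0.4412 0.0197 0.244 ] [3.141 0.    1.559] 34.2 cam [0.442 0.1   0.314]
scale [0.441  0.0195 0.0023] 0.69
```

View pics/w10.png

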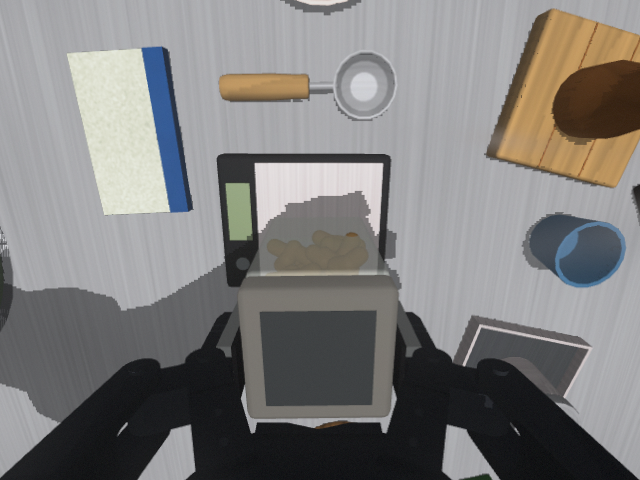

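The canister is upright and aligned over the weighing plate. Lowering it (contact expected at TCP z ≈ 0.163).

```bash
python3 -m jog '[[[0,0,25,0,0,0,0],[0,0,28,0,0,0,0],[0,0,15,0,0,0,0],[0,0,6,0,0,0,0],[0,0,2,0,0,0,0]]]'
python3 -m jog '[[[0,0,1.5,0,0,0,0],[0,0,0,0,0,0,0]]]'
python3 -m jog '[[[0,0,1.5,0,0,0,0],[0,0,0,0,0,0,0]]]'
```

```text
clock: 34.8
position: [0.4414, 0.0193, 0.1676]
tool_rot: [-3.141, 0.0, 1.558]
force: [-0.7, -0.1, -1.6]
grip_width: 0.0553
finger_force: 43.6
clock: 35.0
position: [0.4417, 0.0196, 0.1669]
tool_rot: [3.141, -0.0, 1.558]
force: [-0.1, -0.2, -2.5]
grip_width: 0.0555
finger_force: 43.6
clock: 35.2
position: [0.4415, 0.0196, 0.1651]
tool_rot: [3.141, 0.0, 1.559]
force: [0.2, 0.2, -1.7]
grip_width: 0.0558
finger_force: 43.6
```

```bash
python3 -m jog '[[[0,0,1,0,0,0,0],[0,0,0,0,0,0,0]]]'
```

```text
clock: 35.4
position: [0.4415, 0.0197, 0.1644]
tool_rot: [3.141, 0.0, 1.559]
force: [-3.6, -1.1, 12.7]
grip_width: 0.0555
finger_force: 45.2
```

Contact. Release, rise straight up, and move away to check.

```bash
python3 -m jog '[[[0,0,-0.5,0,0,0,0],[0,0,0,0,0,0,1],[0,0,0,0,0,0,1],[0,0,0,0,0,0,1],[0,0,0,0,0,0,1]]]'
python3 -m jog '[[[0,0,-20,0,0,0,1],[0,0,-45,0,0,0,1],[0,0,-45,0,0,0,1],[0,0,-30,0,0,0,1],[0,0,0,0,0,0,1]]]'
python3 -m jog '[[[-39,1.5,0,0,0,0,1],[-39,1.5,0,0,0,0,1],[-39,1.5,0,0,0,0,1],[-39,1.5,0,0,0,0,1],[-39,1.5,0,0,0,0,1]]]'
python3 -m jog '[[[-39,1.5,0,0,0,0,1],[-39,1.5,0,0,0,0,1],[-30,1.5,0,0,0,0,1],[0,0,0,0,0,0,1]]]'
python3 -c "
from fit import *
fit(['canister','bottle','mill','shaker','cup'])
save(bot.grab_frame('scene'),'scene1')
s=bot.observe();print(s['clock'],s['position'],s['qd'].__abs__().max() if hasattr(s['qd'],'max') else s['qd'])"
```

```text
clock: 35.9
position: [0.4414, 0.0197, 0.1644]
tool_rot: [-3.142, -0.0, 1.559]
force: [-0.4, 0.4, 0.5]
grip_width: 0.0851
finger_force: 0.0
clock: 36.4
position: [0.4426, 0.0198, 0.3079]
tool_rot: [3.136, 0.0, 1.558]
force: [0.5, 0.2, -0.1]
grip_width: 0.0852
finger_force: 0.0
clock: 36.9
position: [0.4461, -0.177, 0.3039]
tool_rot: [-3.141, -0.0, 1.559]
force: [1.7, 0.0, 0.5]
grip_width: 0.0857
finger_force: 0.0
clock: 37.3
position: [0.4488, -0.2872, 0.3033]
tool_rot: [-3.14, 0.0, 1.554]
force: [-0.4, 0.8, -0.3]
grip_width: 0.0855
finger_force: 0.0
canister [0.4412, 0.0206, 0.0209, 0.0453] cost 0.131 net [0.44, 0.02, 0.022] [0.58, 0.71]
bottle [0.4453, 0.2453, 0.0046] cost 0.158 net [0.448, 0.245, 0.008] [0.6, 0.71]
mill [0.6495, 0.1169, 0.0193] cost 0.227 net [0.651, 0.116, 0.02] [0.67, 0.62]
shaker [0.6392, -0.153, 0.0059] cost 0.142 net [0.64, -0.153, 0.009] [0.85, 0.95]
cup [0.6602, 0.0005, -0.0026] cost 0.367 net [0.662, -0.001, 0.002] [0.74, 0.88]
38.45 [ 0.44972961 -0.28343606  0.30438446] 0.0014913786628079446
```

View pics/scene1.png

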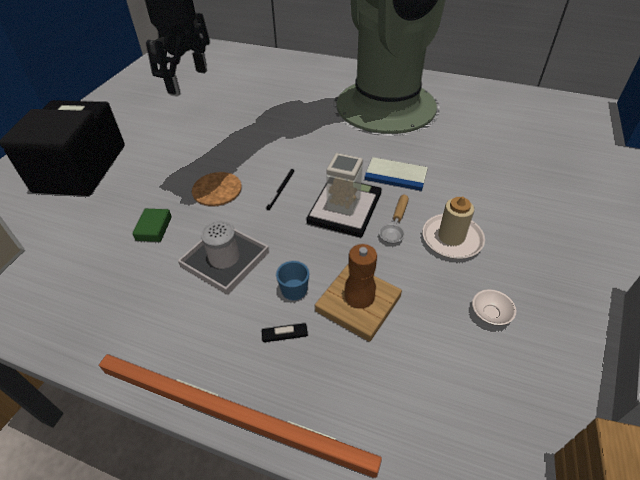

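All four containers stand upright and centred: canister on the scale (345,185), bottle on the saucer (455,222), mill on the board (361,275), shaker in the tray (220,245). The cup is unmoved at (293,280), and the mat is empty.

```bash
python3 -c "
from workcell import bot
print(bot.job_done())"
```

```text
the job is handed in; nothing more can be done
None
```

I handed the job in at 38 s: all four containers stand upright within about 3 mm of the middle of their own stands, and the blue cup has not moved.

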